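# Fill the last place in the bottle crate and sweep the rim

### The job

One place in the grey crate of cleaner bottles is empty: take the loose bottle that is the same size as those already packed, not the taller or the wider one, keep it upright, and set it down in the empty place without dropping it, so that nothing stands above the rim. Let go of it, then slide the check bar by its black tab right across the crate's rim to the other end, to show that nothing sticks up.

Things in the scene. Friction and masses are not known exactly. Their poses are not given: they have to be found in the camera images.
- bottle: Loose white bottle to pack, upright on the table: 60 mm round, 90 mm tall, 0.15-0.31 kg. Origin: centre of its underside, z up, yaw means nothing. Body straight to 48 mm, shoulder to 60 mm; grey cap 28 mm wide from 64 to 90 mm up: grip this from above, any direction. Not to be packed: 2 like it in the same row, any order, centres 100 mm away or more, one 125 mm tall, one 84 mm wide and 90 tall.
- gap (a point): Floor centre of the empty place, where the bottle's underside goes; y along the crate to the bar's parked end, x across, away from the robot. Grey fixed crate 248 (y) x 168 mm, rim 100 mm above table, centre 40 mm to -x; 2x3 places 76 mm square at 80 mm pitch, dividers up to 40 mm. Caps of y neighbours 80 mm off: close fingers along y; at +x the wall is 38 mm off. Packed tops are 4 mm below the rim.
- bar (a joint): Travel in m of the aluminium check bar that lies across the crate: 0 over the end wall at the crate's +y, 0.242 over the end wall at -y. Starts at 0 to 0.02. 16 mm wide, underside 1.5 mm above the rim; slides along the crate's -y with about 2 N, stays where left; a bottle that sticks up stops it.
- bar_handle (a point): Centre of the top face of the bar's upright black tab, 151 mm above the table, midway across the crate; moves with the bar, axes as the crate's. The tab is 14 mm thick along the crate's y, 40 mm wide along x and stands 40 mm above the bar; pinch it from above or push it.
There are look-alikes about, which are no part of the job. Leave any red look-alike of the bottle alone.

How it is judged:
By the outcome, as a careful person would: the job done as asked, in the order asked, and still so for the second after the job is handed in, with the robot touching nothing.
It also fails if it takes over 54 s, if anything falls off the work surface, if the arm or the gripper's body presses on something with over 40 N, if the wrist force passes 120 N, or if a joint passes its speed limit or range.

### The arm

A 6-joint arm with a two-finger parallel gripper is mounted at the origin on the work surface. World frame = base frame: x ahead of the robot, y to its left, z up, the work surface at z = 0. Lengths are in mm, angles in degrees, forces in N, time in s.
With the tool pointing down it reaches from about 300 to 850 mm from the base axis. Payload 4.2 kg.
Tool frame: the origin (TCP) lies between the finger pads; the fingertips stand 19 mm ahead of it and the grasp point (between the pads) is the TCP (env.tips_ahead is the distance from the TCP to the fingertips, in mm); z points along the fingers, y is the direction in which the jaws open and shut (so a half turn about z gives the same grasp; the last joint's range is limited). The gripper opens to 91 mm and grips with 3 to 60 N. Pads are 32 mm wide; open, the fingers measure 118 mm over their backs; the gripper's body (76 mm by 178 mm) begins 60 mm behind the grasp point.
Start: joints at [-75.516, 18.312, 89.639, -0, 72.044, -1.146], TCP at [154.924, -553.751, 232.976] pointing down, gripper open.
Joint ranges: [-177.97, 177.97], [-48.28, 115.42], [12.27, 149.76], [-77.06, 257.06], [2.81, 150.46], [-146.56, 146.56]. Speed limits (degrees/s): [147.25, 147.25, 180, 180, 180, 180].

### API

Orientations are given as [roll, pitch, yaw] about the fixed x, y, z axes, in that order (R = Rz(yaw) Ry(pitch) Rx(roll)).
In Python, from workcell import telemetry, viewer, job_done, env gives the robot as it stands. The module is installed in compiled form; this text tells all that it offers.
- The arm moves only by the shell command python3 -m jog 'ROWS' [FORCE]. ROWS is JSON, a list of rows, each a list of 3 entries, a list of its own where there are three numbers: the shift along the tool's x, y, z in cm, then the turn about the tool's z in degrees, then the opening, from 0 (shut) to 1 (fully open). A call has 1 to 10 rows; each row shifts and turns the pose as measured when the row begins, along the tool's axes as they then stand; what a row does not reach is not made up. A row lasts 1/8 s, in which the tool goes at most 62.5 mm and 10.7 degrees, less where a joint would pass 70% of its speed; a pose out of reach is approached as far as the arm can. A call is refused whole if a number of a shift passes 6.25 or a number of a turn 10.7, either way. A call with a gripper value outside its range is refused whole. The fingers move at their own pace and stop on an object; FORCE is the grip in N (left out, the last holds). Time passes only in rows, so rows that do not move let the fingers close. It gives the time, the measured TCP pose, the force and the opening at its end, in the units of the state.
- telemetry.state(): the state, without advancing time (a new reading comes with each control period).
- viewer.grab_frame(name): name is "side" or "top"; returns a dict with "color" (384x512x3 uint8, red, green, blue), "K" (3x3 intrinsics, pixels), "k1" (the pictures are not rectified: a ray, as slopes to the right and down, at radius r is drawn at 1 + k1 r^2 times it, then the intrinsics apply), "rvec" (rotation vector, rad) and "tvec" (3), from world to camera coordinates, as OpenCV has them. Camera axes: x right, y down, z forward; pixel columns grow to the right and rows downward; lengths in mm; the calibration is good to about 2 mm. A picture is of the moment at which its call begins. There is no depth.
- job_done(): hands the job in, once; it reports no verdict.
The state is a dict: "time_s": time; "qpos": joint angles; "qvel": joint speeds; "effort": joint torques, N m; "ee_pos": TCP position; "ee_rot": TCP orientation; "force": force on the tool from outside, world axes, zero at the start; "torque": the same for the moment, N m; "gripper_width": finger opening in mm.
Only numpy, scipy, OpenCV 4.12 (cv2) and the standard library are available. Lean on these libraries where they do the work, as an engineer would, in place of code of your own. Each camera call takes 0.05 s, during which the arm holds its last target. There are 200 camera calls.

## Working session

There is one attempt and no reset: what is moved stays moved. The work goes in short steps, Python scripts to look and compute and a shell command to move; the robot and the scene stay as the last step left them, time stands still between calls to the robot, and variables do not carry over. Pictures are saved under pics/ and viewed, about 8 in all and at most 12, crops included, and the job is handed in when it is done.

```bash
mkdir -p pics; cat > h.py <<'E'
import numpy as np, cv2, pickle
from workcell import telemetry, viewer, job_done, env
def grab(n):
    f=viewer.grab_frame(n); pickle.dump(dict(f),open(f'pics/{n}.pkl','wb')); return f
def load(n): return pickle.load(open(f'pics/{n}.pkl','rb'))
def ray(f,u,v):
    K=np.array(f['K'],float)
    p=cv2.undistortPoints(np.array([[[u,v]]],float),K,np.array([f['k1'],0,0,0,0],float))[0,0]
    R=cv2.Rodrigues(np.array(f['rvec'],float))[0]; t=np.array(f['tvec'],float).ravel()
    return -R.T@t, R.T@np.array([p[0],p[1],1])
def onz(f,u,v,z):
    o,d=ray(f,u,v); return (o+d*(z-o[2])/d[2]).round(1)
def proj(f,P):
    return cv2.projectPoints(np.array(P,float).reshape(-1,1,3),np.array(f['rvec'],float),np.array(f['tvec'],float),np.array(f['K'],float),np.array([f['k1'],0,0,0,0],float))[0][:,0].round(1)
E
python3 - <<'E'
from h import *
for n in ('top','side'):
    f=grab(n); cv2.imwrite(f'pics/{n}1.png',cv2.resize(f['color'][...,::-1],(798,598),interpolation=cv2.INTER_CUBIC)); o,_=ray(f,256,192);print(n,o)
print(telemetry.state())
E
```

```text
top [457.34137017 -23.91981208 955.2233316 ]
side [ 46.19747386 818.39558242 794.10482823]
{'time_s': 0.1, 'qpos': array([-7.55171798e+01,  1.83480791e+01,  8.96987252e+01, -1.28642910e-03,
        7.20435184e+01, -1.14759911e+00]), 'qvel': array([-0.00414231, -0.01480029, -0.25736212, -0.0797453 , -0.10022722,
       -0.03833733]), 'effort': array([-1.21666421e-04, -4.13334131e+01, -2.32509398e+01,  7.28981034e-02,
        4.22214030e-02, -5.15717193e-05]), 'ee_pos': array([ 154.79737394, -553.34182457,  232.2079953 ]), 'ee_rot': array([-1.79909671e+02, -5.86089704e-04,  1.56308164e+01]), 'force': array([-0.06291194,  0.29640435, -0.21994095]), 'torque': array([-0.0059135 , -0.05039458, -0.02776882]), 'gripper_width': 91.09618510162291}
```

View pics/top1.png

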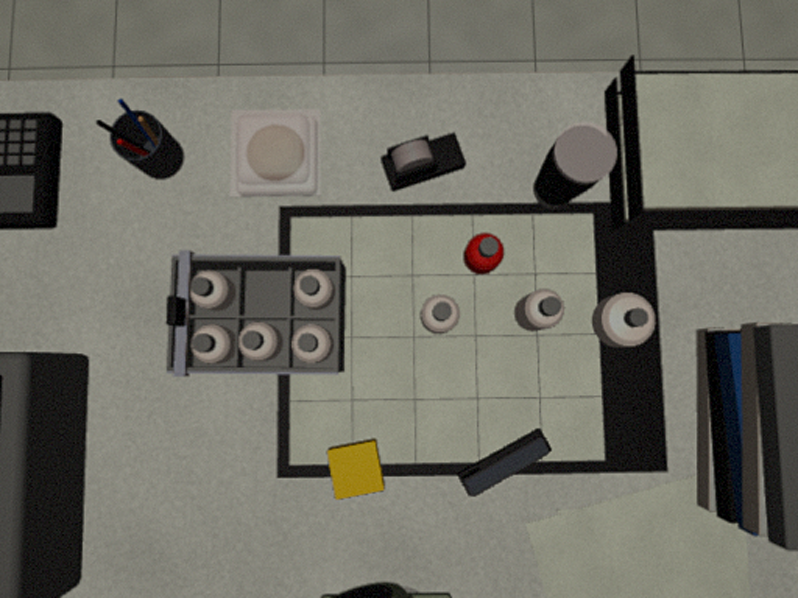

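View pics/side1.png

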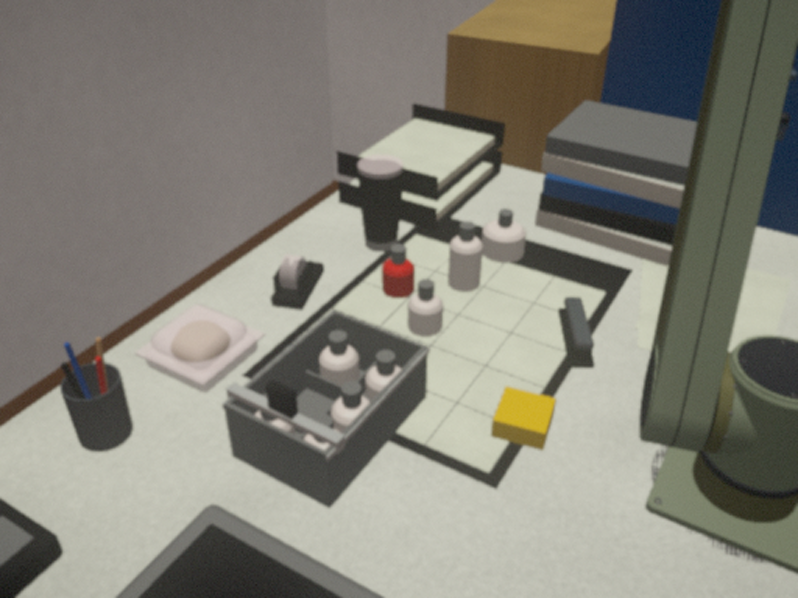

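The top view (798x598) shows the crate at left with the bar at its left (+y) end. The empty place is the far-row middle at (268,292). The small loose bottle is at (440,314), the tall one at (545,309), the wide one at (625,318), and a red look-alike at (484,252). The side view agrees: the small bottle is at (425,305) and the taller one behind it.

```bash
python3 - <<'E'
from h import *
f=load('top'); c=f['color']
s=4; x0,y0,x1,y1=104,155,304,249
im=cv2.resize(c[y0:y1,x0:x1,::-1],None,fx=s,fy=s,interpolation=cv2.INTER_CUBIC)
im=np.clip(im.astype(float)*1.5,0,255).astype(np.uint8)
for k in range(0,200,20): cv2.putText(im,str(x0+k),(k*s,8),0,.3,(0,255,255)); cv2.line(im,(k*s,0),(k*s,375),(0,255,255) if k%100==0 else (0,120,120),1) if 0 else None
cv2.imwrite('pics/crop1.png',im)
sc=.6416
for n,(u,v) in dict(bottle=(440,314),tall=(545,309),wide=(634,317)).items(): print(n,onz(f,u*sc,v*sc,90 if n!='tall' else 125))
for u,v in [(203,285),(313,281),(201,343),(257,340),(312,342)]: print('cap',onz(f,u*sc,v*sc,96))
for u,v in [(172,258),(340,258),(343,370),(170,374)]: print('corner',onz(f,u*sc,v*sc,100))
print('tab',onz(f,176*sc,310*sc,151))
g=load('side');print('bottle side cap', onz(g,426*sc,286*sc,90),'tab',onz(g,283*sc,386*sc,151))
E
```

```text
bottle [528.6 -87.3  90. ]
tall [ 530.6 -233.5  125. ]
wide [ 519.8 -373.6   90. ]
cap [576.  260.5  96. ]
cap [579.5  98.6  96. ]
cap [490.9 261.8  96. ]
cap [494.1 180.1  96. ]
cap [490.  100.1  96. ]
corner [616.3 305.8 100. ]
corner [612.4  58.4 100. ]
corner [449.   54.8 100. ]
corner [446.8 304.4 100. ]
tab [534.4 278.8 151. ]
bottle side cap [528.9 -84.7  90. ] tab [533.1 280.4 151. ]
```

View pics/crop1.png

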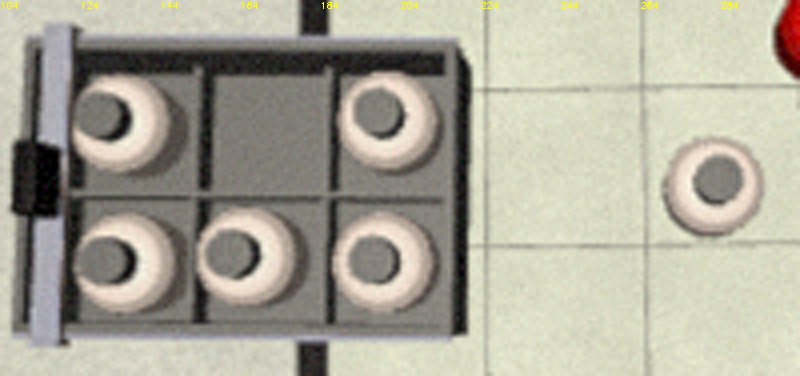

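The crop (4x, origin 104,155) shows the caps and rim clearly. The loose cap is at (718,180). The rim's outer corners are about (28,40), (459,40), (466,333) and (14,335).

```bash
python3 - <<'E'
from h import *
f=load('top'); c=f['color'].astype(int)
P=lambda u,v,z:onz(f,104+u/4-.375,155+v/4-.375,z)
for n,p,z in [('loose',(718,180),90)]+[('cap',q,96) for q in [(104,115),(380,112),(107,261),(232,254),(374,260)]]+[('rim',q,100) for q in [(28,40),(459,40),(466,333),(14,335)]]+[('tab',(34,178),151),('div',(203,198),46),('div',(329,198),46)]: print(n,P(*p,z))
# cap masks: gray pixels in white bottle
m=((np.ptp(c,2)<12)&(c.max(2)<105)&(c.max(2)>55)).astype(np.uint8)
n,l,st,ce=cv2.connectedComponentsWithStats(m[188:216,268:298]);
for i in range(1,n):
  if st[i,4]>40: print('seg',st[i],ce[i]+[268,188],onz(f,*(ce[i]+[268,188]),90))
w=(c.min(2)>150)
E
```

```text
loose [532.8 -89.3  90. ]
cap [574.8 261.9  96. ]
cap [574.2 103.7  96. ]
cap [491.3 258.5  96. ]
cap [494.3 187.6  96. ]
cap [489.7 107.   96. ]
rim [618.4 305.3 100. ]
rim [614.5  57.9 100. ]
rim [447.9  54.7 100. ]
rim [450.3 308.9 100. ]
tab [533.9 280.5 151. ]
div [530.3 217.7  46. ]
div [529.2 141.7  46. ]
seg [  9   6  13  12 110] [283.20909091 199.51818182] [533.  -89.5  90. ]
```

Estimates: loose bottle (533,-89), gap about (572.5,181), crate yaw about -0.7°. Moving now.

```bash
python3 -m jog '[[[0,0,0],8.2,1],[[0,0,0],8,1],[[3.1,-3.8,0],0,1],[[3.1,-3.8,0],0,1],[[3.1,-3.8,0],0,1],[[3.1,-3.8,0],0,1],[[3.1,-3.8,0],0,1],[[3.1,-3.8,0],0,1],[[3.1,-3.8,0],0,1],[[3.1,-3.8,0],0,1]]' 15
```

```text
time_s: 1.35
ee_pos: [413.7, -246.6, 228.9]
ee_rot: [-179.6, 0.2, -1.5]
force: [0.3, 0.3, 0.5]
gripper_width: 91.1
```

```bash
python3 -m jog '[[[3,-4,0],-0.7,1],[[3,-4,0],0,1],[[3,-4,0],0,1],[[2,-3,0],0,1],[[0.9,-0.8,0],0,1],[[0,0,0],0,1],[[0,0,0],0,1]]' 15; python3 - <<'E'
from h import *
s=telemetry.state(); print(s['ee_pos'],s['ee_rot'],s['force'])
f=grab('side'); im=f['color'][110:290,180:380]; cv2.imwrite('pics/c2.png',cv2.resize(im[...,::-1],None,fx=3,fy=3,interpolation=cv2.INTER_CUBIC))
E
```

```text
time_s: 2.22
ee_pos: [538.4, -83.7, 227.1]
ee_rot: [-179.6, 0.5, -0.6]
force: [-1.0, -0.2, 0.5]
gripper_width: 91.1
[538.38821857 -83.66787486 227.06840791] [-179.59902702    0.4856596    -0.58450156] [-1.00490061 -0.22496107  0.51788342]
```

View pics/c2.png

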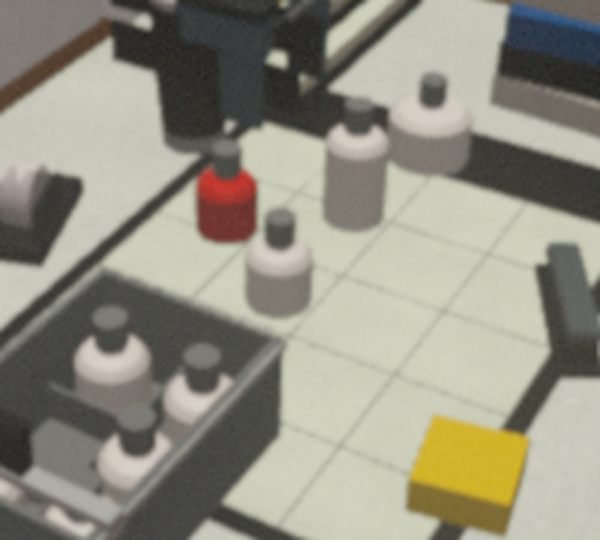

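The side crop shows the bottle standing free, with its cap top at crop (281,213). The fingers are still above the scene.

```bash
python3 -c "
from h import *
f=load('side');print(onz(f,180+281/3-.33,110+213/3-.33,90))"
python3 -m jog '[[[-0.5,0.5,2],0,1],[[0,0,3],0,1],[[0,0,3],0,1],[[0,0,0],0,1],[[0,0,0],0,1]]' 15
```

```text
[535.2 -95.9  90. ]
time_s: 2.9
ee_pos: [531.2, -93.5, 147.9]
ee_rot: [-179.7, 0.2, -1.0]
force: [-0.1, 0.2, 0.7]
gripper_width: 90.9
```

```bash
python3 -m jog '[[[0.2,-0.1,2],0,1],[[0,0,2],0,1],[[0,0,1.2],0,1],[[0,0,0],0,1],[[0,0,0],0,1]]' 15
```

```text
time_s: 3.52
ee_pos: [537.4, -94.3, 101.6]
ee_rot: [-179.9, -0.5, -1.1]
force: [0.9, -0.0, -0.0]
gripper_width: 91.4
```

```bash
python3 -m jog '[[[-0.3,-0.2,1.4],0,1],[[0,0,0],0,1],[[0,0,0],0,1]]'; python3 -c "
from h import *
s=telemetry.state();print(s['ee_pos'],s['qvel'].round(2))
f=grab('top'); s=telemetry.state();print(s['ee_pos'])
im=np.hstack([f['color'][150:250,240:340],grab('side')['color'][120:220,220:320]]);cv2.imwrite('pics/c3.png',cv2.resize(im[...,::-1],None,fx=4,fy=4,interpolation=cv2.INTER_CUBIC))"
```

```text
time_s: 3.9
ee_pos: [534.9, -92.1, 87.6]
ee_rot: [-179.9, -0.6, -1.1]
force: [0.0, -0.1, 0.3]
gripper_width: 91.0
[534.90589547 -92.13112557  87.61525473] [ 0.12  0.33  0.79 -0.06  0.12 -0.07]
[534.70107001 -92.08269799  87.51273129]
```

View pics/c3.png

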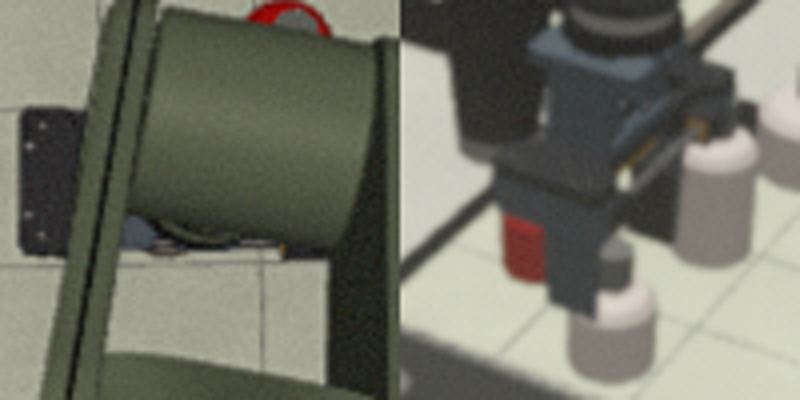

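The side half shows the near finger standing in front of the grey cap at its height, with clearance to the tall bottle. Closing.

```bash
python3 -m jog '[[[0,0,0],0,0.6],[[0,0,0],0,0.4],[[0,0,0],0,0.2],[[0,0,0],0,0.2],[[0,0,0],0,0.2],[[0,0,0],0,0.2],[[0,0,0],0,0.2]]' 20
```

```text
time_s: 4.88
ee_pos: [535.1, -92.1, 87.9]
ee_rot: [-179.9, -0.6, -1.1]
force: [0.3, 0.4, -0.1]
gripper_width: 27.6
```

```bash
python3 -m jog '[[[0,0,-1],0,0.2],[[0,0,-2],0,0.2],[[0,0,-2],0,0.2],[[0,0,-2],0,0.2],[[0,0,-2],0,0.2],[[0,0,-2],0,0.2],[[0,0,-2],0,0.2],[[0,0,-1],0,0.2],[[0,0,0],0,0.2],[[0,0,0],0,0.2]]' 25
```

```text
time_s: 6.12
ee_pos: [531.1, -92.3, 233.3]
ee_rot: [-179.9, -0.4, -1.1]
force: [-0.7, -0.4, -2.0]
gripper_width: 27.9
```

```bash
python3 -m jog '[[[0.4,-2,0],0,0.2],[[0.4,-3,0],0,0.2],[[0.4,-3,0],0,0.2],[[0.4,-3,0],0,0.2],[[0.4,-3,0],0,0.2],[[0.4,-3,0],0,0.2],[[0.4,-3,0],0,0.2],[[0.4,-2,0],0,0.2],[[0,-1,0],0,0.2],[[0,0,0],0,0.2]]'
```

```text
time_s: 7.38
ee_pos: [565.1, 142.6, 224.0]
ee_rot: [180.0, 0.7, -1.2]
force: [-0.2, -0.0, -1.9]
gripper_width: 27.4
```

```bash
python3 -m jog '[[[0.4,-2,0],0,0.2],[[0.3,-1.6,0],0,0.2],[[0,0,0],0,0.2],[[0,0,0],0,0.2]]'; python3 -c "
from h import *
f=grab('top');g=grab('side')
im=np.hstack([f['color'][140:260,95:245],g['color'][130:250,160:310]]);cv2.imwrite('pics/c4.png',cv2.resize(im[...,::-1],(800,320),interpolation=cv2.INTER_CUBIC))"
```

```text
time_s: 7.88
ee_pos: [573.5, 179.2, 224.0]
ee_rot: [179.9, 0.7, -1.3]
force: [-0.1, 0.3, -1.7]
gripper_width: 27.1
```

View pics/c4.png

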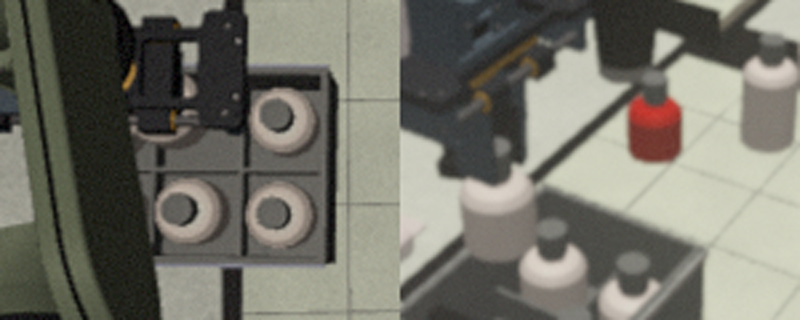

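The bottle hangs upright over the empty place, as the side half shows, with its neighbours untouched. Going down.

```bash
python3 -m jog '[[[0,0,1.5],0,0.2],[[0,0,2],0,0.2],[[0,0,2],0,0.2],[[0,0,2],0,0.2],[[0,0,0],0,0.2],[[0,0,0],0,0.2]]'
```

```text
time_s: 8.72
ee_pos: [571.1, 176.6, 143.6]
ee_rot: [179.8, 0.8, -1.5]
force: [0.1, 0.4, -2.0]
gripper_width: 27.1
```

```bash
python3 -m jog '[[[0.1,-0.3,0],0,0.2],[[0,0,1],0,0.2],[[0,0,1],0,0.2],[[0,0,1],0,0.2],[[0,0,0],0,0.2],[[0,0,0],0,0.2]]'
```

```text
time_s: 9.48
ee_pos: [572.5, 179.9, 112.7]
ee_rot: [179.9, 0.7, -1.5]
force: [0.3, -0.5, -2.1]
gripper_width: 27.3
```

```bash
python3 -m jog '[[[0,0,0.6],0,0.2],[[0,0,0.6],0,0.2],[[0,0,0.3],0,0.2],[[0,0,0],0,0.2],[[0,0,0],0,0.2]]'
```

```text
time_s: 10.1
ee_pos: [572.7, 179.9, 97.1]
ee_rot: [179.9, 0.6, -1.5]
force: [-0.5, -0.0, -2.4]
gripper_width: 26.9
```

```bash
python3 -m jog '[[[0,0,0.2],0,0.2],[[0,0,0.1],0,0.2],[[0,0,0],0,0.2]]';python3 -m jog '[[[0,0,0.1],0,0.2],[[0,0,0],0,0.2]]'
```

```text
time_s: 10.48
ee_pos: [572.9, 180.0, 94.3]
ee_rot: [179.9, 0.6, -1.5]
force: [0.1, 0.3, -1.8]
gripper_width: 27.5
time_s: 10.72
ee_pos: [573.0, 180.1, 94.2]
ee_rot: [179.9, 0.5, -1.5]
force: [-0.3, -0.1, -2.9]
gripper_width: 27.2
```

```bash
python3 -m jog '[[[0,0,0.15],0,0.2],[[0,0,0],0,0.2]]';python3 -m jog '[[[0,0,0.15],0,0.2],[[0,0,0],0,0.2]]'
```

```text
time_s: 10.98
ee_pos: [573.2, 180.3, 94.2]
ee_rot: [180.0, 0.5, -1.5]
force: [0.2, -0.3, -2.2]
gripper_width: 27.2
time_s: 11.22
ee_pos: [573.3, 180.5, 94.2]
ee_rot: [180.0, 0.4, -1.5]
force: [-0.4, -0.5, -1.6]
gripper_width: 27.2
```

```bash
python3 -m jog '[[[0,0,0.3],0,0.2]]';python3 -m jog '[[[0,0,0.3],0,0.2]]'
```

```text
time_s: 11.35
ee_pos: [573.4, 181.1, 93.6]
ee_rot: [-179.9, 0.4, -1.5]
force: [-7.4, 0.7, 25.3]
gripper_width: 27.2
time_s: 11.48
ee_pos: [573.5, 181.4, 93.7]
ee_rot: [-179.9, 0.3, -1.5]
force: [-6.7, -0.9, 20.9]
gripper_width: 27.4
```

Floor contact came at z 93.6, which is the expected height. Relaxing the press, opening part-way and lifting off.

```bash
python3 -m jog '[[[0,0,-0.05],0,0.2],[[0,0,0],0,0.35],[[0,0,0],0,0.5],[[0,0,0],0,0.5],[[0,0,0],0,0.5]]'; python3 -m jog '[[[0,0,-1],0,0.5],[[0,0,-1.5],0,0.5],[[0,0,-2],0,0.5],[[0,0,-3],0,0.5],[[0,0,-3],0,0.5],[[0,0,-2],0,0.5],[[0,0,0],0,0.5]]'
```

```text
time_s: 12.1
ee_pos: [573.9, 181.5, 93.2]
ee_rot: [-179.9, 0.3, -1.5]
force: [0.3, 0.3, 0.6]
gripper_width: 45.5
time_s: 12.98
ee_pos: [575.7, 181.5, 229.0]
ee_rot: [-179.8, -0.1, -1.5]
force: [-0.3, -0.1, 0.9]
gripper_width: 45.1
```

```bash
python3 -m jog '[[[-1,-2.5,0],0,1],[[-1,-2.5,0],0,1],[[-1,-2.5,0],0,1],[[-1,-2,0],0,1],[[0,-0.5,0],0,1],[[0,0,0],0,1]]'; python3 -c "
from h import *
f=grab('top');g=grab('side')
im=np.hstack([f['color'][140:260,95:245],g['color'][190:310,130:280]]);cv2.imwrite('pics/c5.png',cv2.resize(im[...,::-1],(800,320),interpolation=cv2.INTER_CUBIC))
g=load('side')
"
```

```text
time_s: 13.72
ee_pos: [535.9, 283.4, 226.6]
ee_rot: [-179.9, 0.1, -1.6]
force: [0.6, 0.2, -0.5]
gripper_width: 91.3
```

View pics/c5.png

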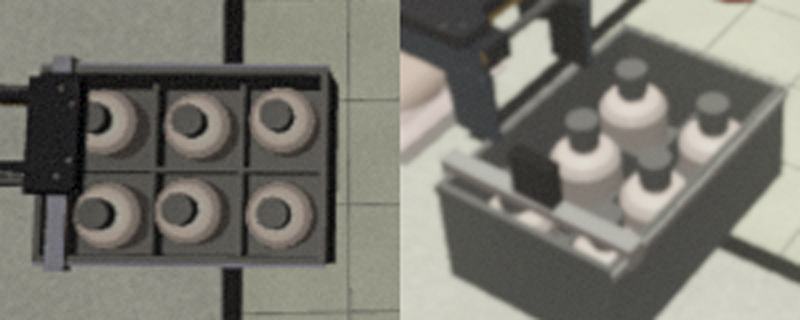

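The bottle sits in the place, upright, with its cap level with the others. Now locating the tab.

```bash
python3 - <<'E'
from h import *
f=load('top')
# bar edges from first crop, z=111
P=lambda u,v,z:onz(f,104+u/4-.375,155+v/4-.375,z)
for q in [(44,30),(75,30),(31,343),(61,343)]: print('bar',P(*q,111))
print('tab',P(12,178,151),P(25,178,151))
print('tab base right', P(64,178,111))
g=load('side'); s=3/8*1.0
for q in [(513,150),(560,172),(536,158)]: print('tabtop',onz(g,130+(q[0]-400)*.375,190+q[1]*.375,151))
E
```

```text
bar [621.9 292.1 111. ]
bar [621.6 274.4 111. ]
bar [445.9 295.1 111. ]
bar [445.7 278.3 111. ]
tab [534.1 292.3 151. ] [534.  285.3 151. ]
tab base right [537.5 278.7 111. ]
tabtop [551.1 286.5 151. ]
tabtop [507.1 287.4 151. ]
tabtop [531.2 284.6 151. ]
```

```bash
python3 -m jog '[[[-0.2,-0.2,2],0,1],[[0,0,2],0,1],[[0,0,2],0,1],[[0,0,1.5],0,1],[[0,0,0],0,1],[[0,0,0],0,1]]'
```

```text
time_s: 14.58
ee_pos: [536.9, 281.3, 150.9]
ee_rot: [-179.9, -0.1, -2.0]
force: [-0.5, -1.1, 0.6]
gripper_width: 90.9
```

```bash
python3 -m jog '[[[-0.2,-0.4,0.8],-1.2,1],[[0,0,0],0,1],[[0,0,0],0,0.5],[[0,0,0],0,0.3],[[0,0,0],0,0.1],[[0,0,0],0,0.1],[[0,0,0],0,0.1],[[0,0,0],0,0.1]]' 8
```

```text
time_s: 15.58
ee_pos: [535.9, 286.3, 144.4]
ee_rot: [-179.8, -0.3, -0.7]
force: [-0.4, 0.3, -0.5]
gripper_width: 33.7
```

```bash
python3 -m jog '[[[0,0,0.2],0,0.1],[[0,0,0],0,0.1],[[0,0,0],0,0.1],[[0,0,0],0,0.1]]' 8
```

```text
time_s: 16.08
ee_pos: [535.8, 286.2, 142.1]
ee_rot: [-179.8, -0.2, -0.7]
force: [-0.4, -0.1, 0.2]
gripper_width: 14.0
```

```bash
python3 -m jog '[[[0,1,0],0,0.1],[[0,1,0],0,0.1],[[0,1,0],0,0.1],[[0,1,0],0,0.1],[[0,1,0],0,0.1],[[0,1,0],0,0.1],[[0,1,0],0,0.1],[[0,1,0],0,0.1],[[0,0,0],0,0.1]]' 12
```

```text
time_s: 17.2
ee_pos: [534.1, 200.0, 142.1]
ee_rot: [-179.8, -0.2, -0.8]
force: [-0.9, -0.8, 1.3]
gripper_width: 14.1
```

```bash
python3 -m jog '[[[0,1,0],0,0.1],[[0,1,0],0,0.1],[[0,1,0],0,0.1],[[0,1,0],0,0.1],[[0,1,0],0,0.1],[[0,1,0],0,0.1],[[0,1,0],0,0.1],[[0,1,0],0,0.1],[[0,1,0],0,0.1],[[0,0,0],0,0.1]]' 12;python3 -m jog '[[[0,1,0],0,0.1],[[0,1,0],0,0.1],[[0,0.6,0],0,0.1],[[0,0,0],0,0.1]]'
```

```text
time_s: 18.45
ee_pos: [532.1, 103.5, 142.1]
ee_rot: [-179.8, -0.1, -0.8]
force: [-1.6, -1.5, 3.1]
gripper_width: 14.1
time_s: 18.95
ee_pos: [531.6, 75.9, 142.1]
ee_rot: [-179.8, -0.1, -0.8]
force: [-1.2, 1.1, 3.3]
gripper_width: 14.2
```

```bash
python3 -m jog '[[[0,0.6,0],0,0.1],[[0,0.4,0],0,0.1],[[0,0.3,0],0,0.1]]';python3 -m jog '[[[0,0.3,0],0,0.1]]';python3 -m jog '[[[0,0.3,0],0,0.1]]';python3 -m jog '[[[0,0.3,0],0,0.1]]'
```

```text
time_s: 19.32
ee_pos: [531.4, 63.9, 142.1]
ee_rot: [-179.6, -0.1, -0.8]
force: [-2.4, 10.3, 2.1]
gripper_width: 14.4
time_s: 19.45
ee_pos: [531.3, 63.8, 142.0]
ee_rot: [-179.2, -0.1, -0.9]
force: [-2.2, 15.2, 1.0]
gripper_width: 14.4
time_s: 19.58
ee_pos: [531.3, 63.8, 142.0]
ee_rot: [-178.9, -0.1, -1.0]
force: [-1.9, 11.7, 1.9]
gripper_width: 14.1
time_s: 19.7
ee_pos: [531.3, 63.7, 142.0]
ee_rot: [-178.5, -0.1, -1.1]
force: [-2.1, 11.0, 2.7]
gripper_width: 14.4
```

The bar has stopped hard at y≈64, near the expected end (about 60). Letting go, retreating and checking.

```bash
python3 -m jog '[[[0,0,0],0,0.3],[[0,0,0],0,0.5],[[0,0,0],0,0.7],[[0,0,0],0,0.7],[[0,0,-1],0,0.7],[[0,0,-2],0,0.7],[[0,0,-3],0,0.7],[[0,0,-3],0,0.7]]';python3 -m jog '[[[-3,3,-1],0,0.7],[[-4,4,0],0,0.7],[[-4,4,0],0,0.7],[[-4,4,0],0,0.7],[[0,4,0],0,0.7],[[0,4,0],0,0.7],[[0,2,0],0,0.7],[[0,0,0],0,0.7]]'; python3 -c "
from h import *
f=grab('top');g=grab('side')
im=np.hstack([f['color'][140:260,95:245],g['color'][180:300,140:290]]);cv2.imwrite('pics/c6.png',cv2.resize(im[...,::-1],(800,320),interpolation=cv2.INTER_CUBIC))
"
```

```text
time_s: 20.7
ee_pos: [531.0, 59.8, 233.3]
ee_rot: [-178.7, -0.0, -0.9]
force: [-0.1, -0.6, -0.2]
gripper_width: 63.9
time_s: 21.7
ee_pos: [375.7, -195.8, 246.8]
ee_rot: [-179.0, -1.1, -0.9]
force: [0.8, 1.1, -0.2]
gripper_width: 63.8
```

View pics/c6.png

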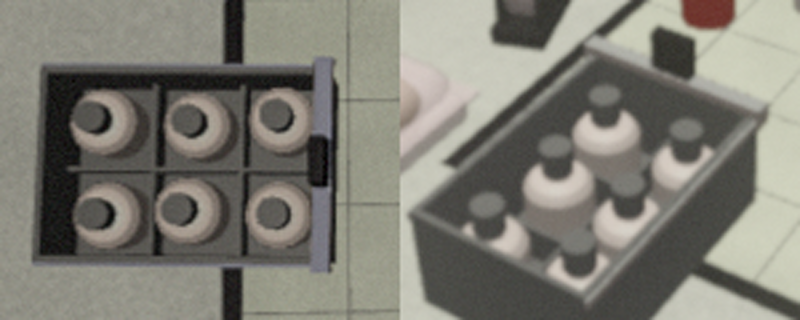

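The bar now lies over the -y end wall in both views. All six bottles are upright and level below the rim. One numeric check of the bar's place follows.

```bash
python3 - <<'E'
from h import *
f=load('top')
for q in [(314,60),(333,60),(311,270),(329,270)]: print(onz(f,95+q[0]*.375,140+q[1]*.375,111))
for q in [(42,66),(328,66),(333,266),(34,264)]: print('rim',onz(f,95+q[0]*.375,140+q[1]*.375,100))
print(telemetry.state()['force'])
E
```

```text
[617.6  69.5 111. ]
[617.3  53.4 111. ]
[440.9  72.6 111. ]
[440.7  57.6 111. ]
rim [618.1 305.  100. ]
rim [614.3  58.7 100. ]
rim [443.7  55.3 100. ]
rim [448.9 307.5 100. ]
[-0.03602783  0.04985345 -0.48163419]
```

```bash
python3 -c "
from workcell import job_done; print(job_done())"
```

```text
the job is handed in; nothing more can be done
None
```

The job is handed in: the same-size bottle is in the empty place and the check bar has been slid across to the other end. It took about 22 s of robot time.

- **Bottle:** I gripped it by its cap and lowered it upright until it touched the crate floor. Contact was at tool height z 93.6 mm, about where expected, with a brief 25 N press. I then let go, and the last pictures show all six bottles upright and level below the rim.
- **Bar:** I pinched it by the black tab and slid it along the crate until it stopped against 10–15 N of push. The gripper then let go and moved clear.
- **Disagreement in the checks:** The bar's centre measured y≈63 mm, 2–3 mm short of the 60.6 mm I computed for the far end wall. The calibration is only good to about 2 mm. The measured travel of about 222 mm fits the full stroke only if the bar started at the 20 mm limit of its stated range, so I took the stop as the end of travel.
- **Other objects:** The tall, wide and red bottles were not touched on purpose. I did not check them in the final pictures.

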